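# Bed a chocolate bauble in its tray

### The arm

A 6-joint arm with a two-finger parallel gripper is mounted at the origin on a cart in front of the work surface, level with it; the furniture and walls round the work are solid. World frame = base frame: x ahead of the robot, y to its left, z up, the work surface at z = 0. Lengths are in m, angles in rad, forces in N, time in s.
With the tool pointing down it reaches from about 0.35 to 1 m from the base axis. Payload 7.1 kg.
Tool frame: the origin (TCP) lies midway between the tips of the shut fingers; the grasp point (between the pads) lies 19 mm behind it (arm.hold_point_z is the z of the grasp point in the tool frame, in m); z points along the fingers, y is the line along which they close (so a half turn about z gives the same grasp; the last joint's range is limited). The gripper opens to 85 mm and grips with 20 to 120 N. Pads are 22 mm wide; open, the fingers measure 114 mm over their backs; the gripper's body (76 mm by 85 mm) begins 54 mm behind the grasp point. The pads swing forward as they close: fully open they stand 13 mm farther back than shut.
Start: joints at [-1.309, 0.423, 1.63, -0, 1.089, -0.019], TCP at [0.173, -0.6, 0.231] pointing down, gripper open.
Joint ranges: [-3, 3], [-0.9, 2.11], [0.09, 2.58], [-1.31, 4.45], [0.11, 2.69], [-2.54, 2.54]. Speed limits (rad/s): [2.39, 2.39, 3.01, 3.14, 3.14, 3.14].

### API

Orientations are given as a unit quaternion [x, y, z, w].
In Python, from bench import arm, vision, finish_job gives the robot as it stands.
- The arm moves only by the shell command python3 -m inch 'ROWS'. ROWS is JSON, a list that holds one entry, the list of rows, each a list of 7 numbers: the turn, a rotation vector about the tool's x, y, z in rad, then the shift along the tool's x, y, z in cm, then the closure, from 0 (fully open) to 1 (shut). A call has 1 to 5 rows; each row shifts and turns the commanded pose from where the row before left it, along the tool's axes as they then stand; what a row does not reach is not made up. A row lasts 1/10 s, in which the tool goes at most 50 mm and 8.59 degrees, less where a joint would pass 70% of its speed; a pose out of reach is approached as far as the arm can. A call with a gripper value outside its range is refused whole. The fingers move at their own pace and stop on an object; the grip force is fixed at half the most. Time passes only in rows, so rows that do not move let the fingers close. It gives the time, the measured TCP pose, the force, the opening and the grip force at its end, in the units of the state.
- arm.state(): the state, without advancing time (a new reading comes with each control period).
- vision.camera(name): name is "scene" or "top"; returns a dict with "color" (420x560x3 uint8, red, green, blue), "fovy" (degrees; the focal length in pixels is half the picture's height over the tangent of half this angle, whatever the lens; pixels are square), "cx", "cy" (the principal point, pixels), "R" (3x3) and "t" (3): a world point X has camera coordinates R X + t. Camera axes: x right, y down, z forward; pixel columns grow to the right and rows downward; lengths in m; the calibration is good to about 2 mm. A picture is of the moment at which its call begins. There is no depth.
- finish_job(): hands the job in; it is judged then, once.
The state is a dict: "time": time; "joint_pos": joint angles; "joint_velocities": joint speeds; "joint_efforts": joint torques, N m; "tool_pos": TCP position; "tcp_rot": TCP orientation; "ft_force": force on the tool from outside, world axes, zero at the start; "torque": the same for the moment, N m; "finger_gap": opening from 0.0 (shut) to 1.0 (fully open); "gripper_force": force on a finger pad.
Only numpy, scipy, OpenCV 4.12 (cv2) and the standard library are available. Lean on these libraries where they do the work, as an engineer would, in place of code of your own. Each camera call takes 0.05 s, during which the arm holds its last target. There are 200 camera calls.

### The job

Lift the hollow chocolate bauble up and off the wire hook, holding it only by its brass hanger loop and never by the chocolate. Lower it gently into the large dimple of the wooden tray, letting the tray take its weight before you let go, and leave it standing there upright; do not press it hard, drop it, or disturb the jars, the bell and the ribbon reel.

Things in the scene. Friction and masses are not known exactly. Their poses are not given: they have to be found in the camera images.
- bauble_hanger (a point): centre of the stiff brass loop on the bauble, the only place to grip: an upright flat frame 30 mm wide (y), 12 mm thick (x), from 2 to 44 mm above the top of the chocolate; this point is 22 mm above it, 60 mm above the ball's centre. Opening 16 mm wide, from 13 mm below to 15 mm above this point; the hook's wire runs through it along x, 12 mm above this point. z up. Grip across y.
- bauble_center (a point): centre of the chocolate ball: fragile, dark brown, ridged, 76 mm across, rigidly fixed to the loop. The bauble weighs 0.12 to 0.24 kg in all and is heavy at the bottom, so that it rights itself. z up along the bauble.
- bauble: the whole bauble, ball and loop; origin at the lowest point of the ball, 38 mm below its centre; axes as bauble_hanger.
- shell: the chocolate ball alone (same origin and axes as bauble).
- hook: fixed hook stand: round dark wooden foot 116 mm across, brass wire post 75 mm from the hanging bauble's axis (hook's +x, away from the robot), no taller than the wire arm. Origin on the counter under the hanging bauble; z up.
- hook_wire (a point): point on the wire arm's centre line near which the loop hangs, 225 mm above the counter. The wire is level, 6 mm thick, along the hook's x; 10 mm from here in -x it turns up and ends 17 mm from here, its tip's top 9 mm above the centre line. Raised 8 to 20 mm from where it hangs, the loop clears the tip and comes off in the hook's -x.
- stand: fixed foot of the tray stand, a steel disc 110 mm across; origin at its centre on the counter, z up. On it, on a telescopic post set to a height that is not reported, sits a level wooden tray 190 (stand's x) x 110 (y) x 22 mm. Tray top 68 to 126 mm above the counter: see or feel it. The tray is sprung: it sinks about 1 mm per newton, 12 mm at most.
- dimple_axis (a point): point on the counter vertically below the centre of the tray's large round dimple (58 mm across, 64 mm over its bevel, 19 mm deep), 45 mm from the stand's origin in its -x; two small dimples (36 mm) lie on the +x side. Seated there, the ball's lowest point is 16 to 18 mm below the tray's top.
- cream_jar: small jam jar with white lid, 50 mm across, 60 mm tall, bystander; origin under its centre.
- jam_jar_1: jam jar, 62 mm across, 82 mm tall, bystander; origin under its centre.
- jam_jar_3: jam jar, 62 mm across, 82 mm tall, bystander; origin under its centre.
- service_bell: counter bell, 80 mm across, 58 mm tall, bystander; origin under its centre.
- ribbon_reel_3: reel of ribbon lying flat, 81 x 92 mm, 30 mm tall, bystander; origin under its centre.

How it is judged:
By the outcome, as a careful person would: the job done as asked, in the order asked, and still so for the second after the job is handed in, with the robot touching nothing.
It also fails if it takes over 53 s, if anything falls off the work surface, if the arm or the gripper's body presses on something with over 40 N, if the wrist force passes 120 N, or if a joint passes its speed limit or range.

## Working session

There is one attempt and no reset: what is moved stays moved. The work goes in short steps, Python scripts to look and compute and a shell command to move; the robot and the scene stay as the last step left them, time stands still between calls to the robot, and variables do not carry over. Pictures are saved under pics/ and viewed, at most 10 in all, crops included, and the job is handed in when it is done.

```bash
mkdir -p pics; cat > h.py <<'E'
import numpy as np,cv2
from bench import arm,vision
def K(c):
    return c["color"].shape[0]/2/np.tan(np.radians(c["fovy"])/2)
def proj(c,X):
    p=np.array(c["R"])@np.array(X)+np.array(c["t"]);f=K(c);return f*p[0]/p[2]+c["cx"],f*p[1]/p[2]+c["cy"]
def ray(c,u,v):
    R=np.array(c["R"]);f=K(c);d=R.T@np.array([(u-c["cx"])/f,(v-c["cy"])/f,1.]);return -R.T@np.array(c["t"]),d/np.linalg.norm(d)
def plane(c,u,v,z):
    o,d=ray(c,u,v);return o+d*(z-o[2])/d[2]
def tri(c1,p1,c2,p2):
    o1,d1=ray(c1,*p1);o2,d2=ray(c2,*p2)
    s=np.linalg.lstsq(np.stack([d1,-d2],1),o2-o1,rcond=None)[0]
    a=o1+s[0]*d1;b=o2+s[1]*d2;return (a+b)/2,np.linalg.norm(a-b)
E
python3 - <<'E'
from h import *
for n in("scene","top"):
    c=vision.camera(n);cv2.imwrite(f"pics/{n}0.png",c["color"][:,:,::-1])
    print(n,c["fovy"],c["cx"],c["cy"],ray(c,c["cx"],c["cy"]))
    np.save(f"{n}0.npy",c,allow_pickle=True)
print(arm.state(),arm.hold_point_z)
E
```

```text
scene 42.62555072986208 271.9194505852471 219.99516581887846 (array([-0.68245512, -0.67554129,  1.15998439]), array([ 0.71874591,  0.37497836, -0.58548743]))
top 53.13598852954357 285.9527625395899 205.12758294139314 (array([ 0.45500954, -0.06344108,  1.22495365]), array([ 0.07778754,  0.02141855, -0.99673986]))
{'time': 0.1, 'joint_pos': array([-1.30901517e+00,  4.23812245e-01,  1.63061323e+00,  2.16995044e-05,
        1.08865412e+00, -1.90133393e-02]), 'joint_velocities': array([ 9.66760986e-05, -1.35339261e-03, -4.16732657e-03,  3.11618987e-03,
        1.17921472e-03, -6.23718121e-04]), 'joint_efforts': array([-1.76572635e-04, -5.58425295e+01, -2.82446015e+01, -7.39435563e-05,
        3.01137508e-03,  1.75852352e-05]), 'tool_pos': array([ 0.17308854, -0.60001878,  0.23059372]), 'tcp_rot': array([ 9.90160916e-01,  1.39931437e-01, -8.04855263e-05, -7.39164369e-04]), 'ft_force': array([ 0.137605  ,  0.36808317, -0.66230837]), 'torque': array([ 0.04475122, -0.03590112,  0.008875  ]), 'gripper_force': 0.0, 'finger_gap': 0.9976249853066529} -0.0187
```

View pics/scene0.png

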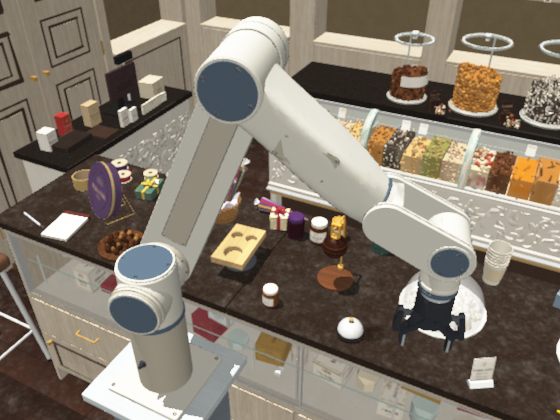

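View pics/top0.png

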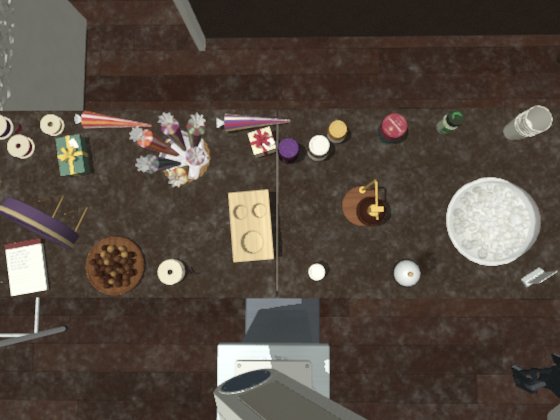

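Scene: bauble near (337,243) on the hook with its foot at (337,277), tray at (240,247). Top: loop at about (376,210), hook post (363,190), tray (250,226) with the large dimple at (252,242), and a thin line at column 277. I'll zoom in on both.

```bash
python3 - <<'E'
from h import *
s=np.load("scene0.npy",allow_pickle=True).item();t=np.load("top0.npy",allow_pickle=True).item()
a=cv2.resize(s["color"][195:315,200:400],None,fx=4,fy=4,interpolation=2)
b=cv2.resize(t["color"][170:290,220:420],None,fx=4,fy=4,interpolation=2)
cv2.imwrite("pics/s1.png",a[:,:,::-1]);cv2.imwrite("pics/t1.png",b[:,:,::-1])
E
```

```text
(no output)
```

View pics/s1.png

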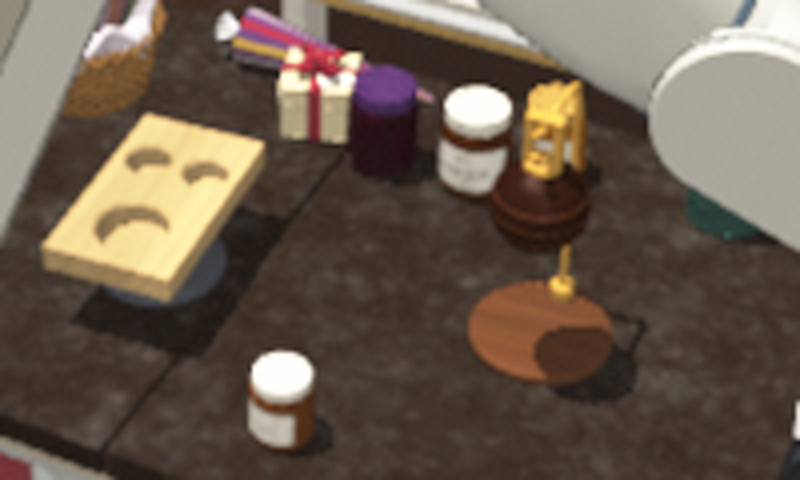

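View pics/t1.png

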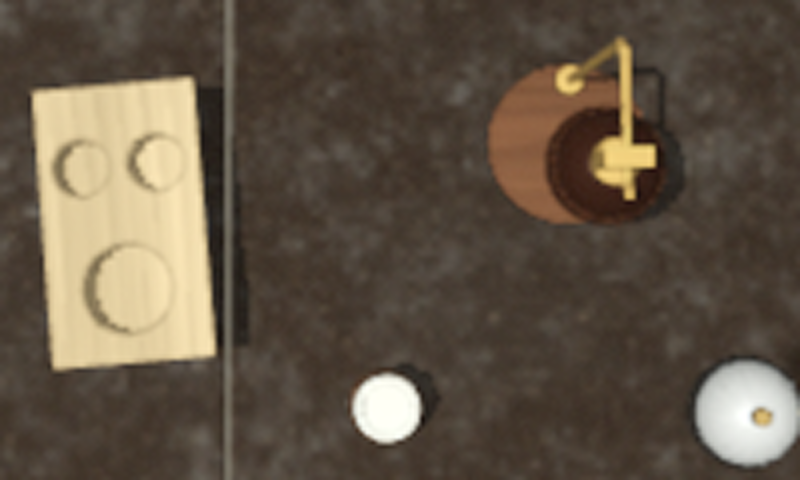

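Crops: the wire runs nearly along the image's vertical (world x). The loop's top bar is at top-crop (630,157), and the wire tip is at (630,198). The tray's top corners are clear in both views and the large dimple is at (130,288). The line at column 277 is a joint in the counter. Next I triangulate.

```bash
python3 - <<'E'
from h import *
s=np.load("scene0.npy",allow_pickle=True).item();t=np.load("top0.npy",allow_pickle=True).item()
S=lambda x,y:((x+.5)/4-.5+200,(y+.5)/4-.5+195)
T=lambda x,y:((x+.5)/4-.5+220,(y+.5)/4-.5+170)
np.set_printoptions(precision=4,suppress=True)
P={}
for n,a,b in [("backleft",(150,113),(32,92)),("backright",(266,145),(192,77)),("frontright",(165,287),(216,355)),("frontleft",(43,248),(52,370)),
 ("ball",(540,204),(607,165)),("looptop",(546,88),(630.5,157)),("lid cream",(283,378),(387,407)),("dimple",(131,226),(130,288))]:
    P[n],e=tri(s,S(*a),t,T(*b));print(n,P[n],"err",round(e,4))
c=np.mean([P[k] for k in("backleft","backright","frontright","frontleft")],0);print("tray c",c)
z=c[2]
q=[plane(t,*T(*p),z)for p in[(32,92),(192,77),(216,355),(52,370)]];m=np.mean(q,0)
ex=(q[0]+q[1]-q[2]-q[3]);ex/=np.linalg.norm(ex);print("m",m,"ex",ex,"len",np.linalg.norm(q[0]-q[3]),np.linalg.norm(q[1]-q[0]),"dimple",m-.045*ex,plane(t,*T(130,288),z))
for z in(.235,):print("loop at",z,plane(t,*T(630.5,157),z))
print("ball at .153",plane(t,*T(607,165),.153), plane(s,*S(540,204),.153))
print("wire",plane(t,*T(624,60),.228),plane(t,*T(630,190),.228))
for n,p,h in[("cream",(387,407),.06),("bell",(745,412),.03),("foot",(561,145),.01),("jam",(392,-90),.082)]:print(n,plane(t,*T(*p),h))
E
```

```text
backleft [0.5807 0.1204 0.0747] err 0.0046
backright [0.5906 0.0116 0.0703] err 0.0011
frontright [ 0.3983 -0.0034  0.0672] err 0.0032
frontleft [0.3896 0.1058 0.0723] err 0.0027
ball [ 0.5236 -0.258   0.1513] err 0.0008
looptop [ 0.5223 -0.2541  0.2572] err 0.0033
lid cream [ 0.3628 -0.1226  0.0513] err 0.0004
dimple [0.4443 0.0548 0.0732] err 0.002
tray c [0.4898 0.0586 0.0711]
m [0.4896 0.0593 0.0711] ex [0.9963 0.0858 0.    ] len 0.19179810404908235 0.1114124385901625 dimple [0.4448 0.0555 0.0711] [0.4448 0.0541 0.0711]
loop at 0.235 [ 0.5231 -0.257   0.235 ]
ball at .153 [ 0.5237 -0.258   0.153 ] [ 0.5213 -0.2584  0.153 ]
wire [ 0.5814 -0.2555  0.228 ] [ 0.504  -0.2577  0.228 ]
cream [ 0.3634 -0.122   0.06  ]
bell [ 0.358  -0.3739  0.03  ]
foot [ 0.5473 -0.2511  0.01  ]
jam [ 0.7044 -0.1262  0.082 ]
```

```bash
python3 -m inch '[[[0,0,0.125,0,0,-4,0],[0,0,0.125,0,0,-3,0],[0,0,0,3,-3,0,0],[0,0,0,3,-3,0,0],[0,0,0,3,-3,0,0]]]'
```

```text
time: 0.6
tool_pos: [0.2609, -0.5066, 0.3012]
tcp_rot: [1.0, 0.015, -0.0, -0.0]
ft_force: [2.0, -0.3, -0.2]
finger_gap: 0.999
gripper_force: 0.0
```

```bash
python3 -m inch '[[[0,0,0,3,-3,0,0],[0,0,0,3,-3,0,0],[0,0,0,3,-3,0,0],[0,0,0,3,-3,0,0],[0,0,0,3,-3,0,0]]]' && python3 -m inch '[[[0,0,0,3,-3,0,0],[0,0,0,3,-3,0,0],[0,0,0,3,-3,0,0],[0,0,0,0,0,0,0],[0,0,0,0,0,0,0]]]'
```

```text
time: 1.1
tool_pos: [0.4065, -0.3516, 0.3011]
tcp_rot: [1.0, 0.015, -0.0, -0.0]
ft_force: [0.1, -0.8, 0.1]
finger_gap: 1.003
gripper_force: 0.0
time: 1.6
tool_pos: [0.4931, -0.2597, 0.3009]
tcp_rot: [1.0, 0.017, -0.001, -0.0]
ft_force: [-0.3, -1.3, -0.5]
finger_gap: 1.0
gripper_force: 0.0
```

```bash
python3 -m inch '[[[0,0,0,3,-0.2,0,0.35],[0,0,0,0,0,2,0.35],[0,0,0,0,0,2,0.35],[0,0,0,0,0,0,0.35],[0,0,0,0,0,0,0.35]]]'; python3 - <<'E'
from h import *
for n,x,y in(("scene",290,195),("top",320,150)):
    c=vision.camera(n);np.save(n+"1.npy",c,allow_pickle=True)
    im=cv2.resize(c["color"][y:y+100,x:x+100],None,fx=4,fy=4,interpolation=2)
    globals()[n]=im
cv2.imwrite("pics/p2.png",np.hstack([scene,top])[:,:,::-1])
E
```

```text
time: 2.1
tool_pos: [0.522, -0.2585, 0.2613]
tcp_rot: [1.0, 0.015, -0.0, -0.0]
ft_force: [-0.9, -0.2, 0.9]
finger_gap: 0.65
gripper_force: 0.0
```

View pics/p2.png

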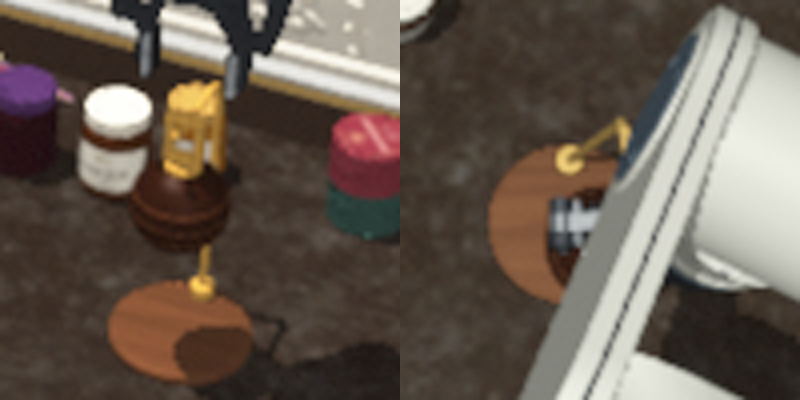

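Picture: the fingertips at left-crop (148,70) and (233,90) straddle the loop top at (185,90), so they are centred. I descend and then close.

```bash
python3 -m inch '[[[0,0,0,0,0,2,0.35],[0,0,0,0,0,2,0.35],[0,0,0,0,0,1.5,0.35],[0,0,0,0,0,0.5,0.35],[0,0,0,0,0,0,0.35]]]' && python3 -m inch '[[[0,0,0,0,0,0,0.55],[0,0,0,0,0,0,0.6],[0,0,0,0,0,0,0.7],[0,0,0,0,0,0,0.8],[0,0,0,0,0,0,0.8]]]'
```

```text
time: 2.7
tool_pos: [0.5227, -0.2576, 0.2012]
tcp_rot: [1.0, 0.015, -0.0, -0.0]
ft_force: [0.4, 0.0, -0.1]
finger_gap: 0.651
gripper_force: 0.0
time: 3.2
tool_pos: [0.5237, -0.258, 0.2024]
tcp_rot: [1.0, 0.015, 0.001, 0.001]
ft_force: [1.3, -0.8, 5.8]
finger_gap: 0.34
gripper_force: 59.1
```

```bash
python3 -m inch '[[[0,0,0,0,0,-0.4,1],[0,0,0,0,0,-0.4,1],[0,0,0,0,0,-0.4,1],[0,0,0,0,0,-0.2,1],[0,0,0,0,0,0,1]]]'
```

```text
time: 3.7
tool_pos: [0.5229, -0.2576, 0.2156]
tcp_rot: [1.0, 0.015, 0.0, 0.0]
ft_force: [-0.0, -1.2, -1.5]
finger_gap: 0.341
gripper_force: 59.1
```

```bash
python3 - <<'E'
from h import *
c=vision.camera("scene");np.save("scene2.npy",c,allow_pickle=True)
im=cv2.resize(c["color"][195:295,290:390],None,fx=6,fy=6,interpolation=2)
cv2.imwrite("pics/p3.png",im[:,:,::-1])
E
```

```text
(no output)
```

View pics/p3.png

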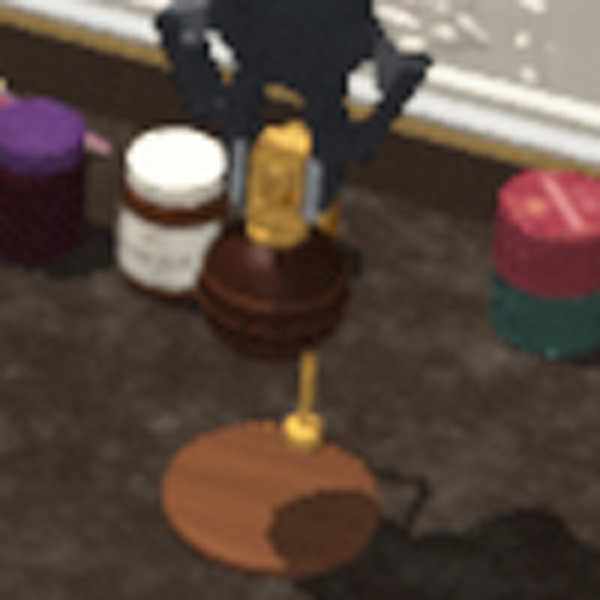

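The loop at (278,185) is held between the pads and the ball is clear, at about (275,290). The force of −1.5 N is the bauble's weight, so it has lifted off. Next I slide it off along −x.

```bash
python3 -m inch '[[[0,0,0,-0.7,0,0,1],[0,0,0,-0.8,0,0,1],[0,0,0,-0.8,0,0,1],[0,0,0,-0.8,0,0,1],[0,0,0,0,0,0,1]]]'
```

```text
time: 4.25
tool_pos: [0.4904, -0.2584, 0.2153]
tcp_rot: [1.0, 0.015, -0.0, -0.0]
ft_force: [0.1, -0.2, -1.1]
finger_gap: 0.338
gripper_force: 59.1
```

```bash
python3 -m inch '[[[0,0,0,-1.5,0,-0.5,1],[0,0,0,-1.2,-1,-1,1],[0,0,0,-1,-2,-0.5,1],[0,0,0,0,-2.5,0,1],[0,0,0,0,-2.5,0,1]]]' && python3 -m inch '[[[0,0,0,0,-2.5,0,1],[0,0,0,0,-2.5,0,1],[0,0,0,0,-2.5,0,1],[0,0,0,0,-2.5,0,1],[0,0,0,0,-2.5,0,1]]]' && python3 -m inch '[[[0,0,0,0,-2.5,0,1],[0,0,0,0,-2.5,0,1],[0,0,0,0,-2.5,0,1],[0,0,0,0,-1.5,0,1],[0,0,0,0,-0.5,0,1]]]' && python3 -m inch '[[[0,0,0,0,0,0,1],[0,0,0,0,0,0,1],[0,0,0,0,0,0,1]]]'
```

```text
time: 4.75
tool_pos: [0.4515, -0.1793, 0.2359]
tcp_rot: [1.0, 0.015, 0.0, 0.0]
ft_force: [0.1, 0.6, -1.6]
finger_gap: 0.339
gripper_force: 59.4
time: 5.25
tool_pos: [0.448, -0.054, 0.2358]
tcp_rot: [1.0, 0.015, 0.0, 0.0]
ft_force: [0.4, -0.0, -1.5]
finger_gap: 0.346
gripper_force: 59.4
time: 5.75
tool_pos: [0.4451, 0.0411, 0.2357]
tcp_rot: [1.0, 0.016, 0.0, -0.0]
ft_force: [-0.1, -0.7, -2.0]
finger_gap: 0.344
gripper_force: 59.4
time: 6.05
tool_pos: [0.4456, 0.0394, 0.2354]
tcp_rot: [1.0, 0.015, 0.0, 0.0]
ft_force: [-0.3, -0.6, -2.6]
finger_gap: 0.341
gripper_force: 59.4
```

```bash
python3 - <<'E'
from h import *
ims=[]
for n,x,y in(("scene",195,195),("top",215,180)):
    c=vision.camera(n);np.save(n+"3.npy",c,allow_pickle=True)
    ims.append(cv2.resize(c["color"][y:y+100,x:x+100],None,fx=4,fy=4,interpolation=2))
cv2.imwrite("pics/p4.png",np.hstack(ims)[:,:,::-1])
E
```

```text
(no output)
```

View pics/p4.png

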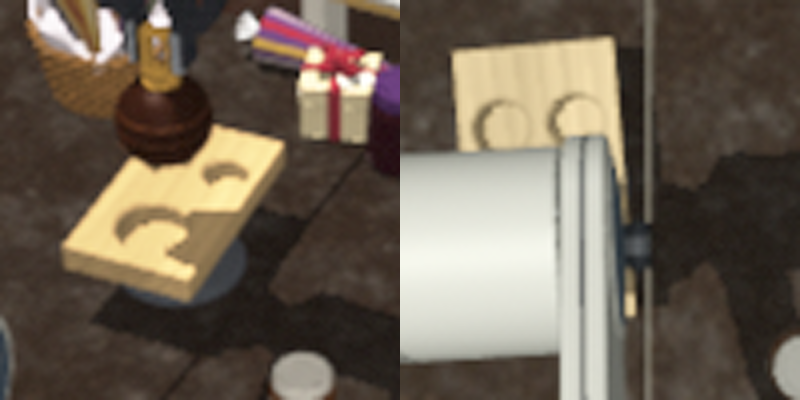

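The ball hangs upright at left-crop (164,117), above the tray, with about 16 mm still to go in +y to reach the dimple at (160,230). I shift it and descend to just above the tray.

```bash
python3 -m inch '[[[0,0,0,-0.05,-1,0,1],[0,0,0,0,-0.56,1,1],[0,0,0,0,0,1.5,1],[0,0,0,0,0,1.5,1],[0,0,0,0,0,1,1]]]' && python3 -m inch '[[[0,0,0,0,0,0.5,1],[0,0,0,0,0,0,1],[0,0,0,0,0,0,1]]]'
python3 - <<'E'
from h import *
ims=[]
for n,x,y in(("scene",195,195),):
    c=vision.camera(n);np.save(n+"4.npy",c,allow_pickle=True)
    im=cv2.resize(c["color"][y:y+100,x:x+100],None,fx=6,fy=6,interpolation=2)
    st=arm.state();print(st["tool_pos"],st["ft_force"])
    # predicted ball centre and dimple centre on tray
    for X in((*st["tool_pos"][:2],st["tool_pos"][2]-.049),(.4447,.055,.072)):
        u,v=proj(c,X);p=((u-x+.5)*6-.5,(v-y+.5)*6-.5);print(p);cv2.circle(im,tuple(int(round(k)) for k in p),3,(0,255,0),-1)
cv2.imwrite("pics/p5.png",im[:,:,::-1])
E
```

```text
time: 6.65
tool_pos: [0.4439, 0.0562, 0.1838]
tcp_rot: [1.0, 0.016, -0.001, 0.0]
ft_force: [-1.2, -0.1, -1.4]
finger_gap: 0.341
gripper_force: 59.6
time: 6.95
tool_pos: [0.4449, 0.0559, 0.1805]
tcp_rot: [1.0, 0.015, 0.0, -0.0]
ft_force: [0.4, 0.3, -1.9]
finger_gap: 0.34
gripper_force: 59.5
[0.44505666 0.05583528 0.18073352] [-0.4045123   0.60534589 -0.78007726]
(np.float64(221.958656910051), np.float64(251.0060124620075))
(np.float64(228.76334098537325), np.float64(340.6628822665239))
```

View pics/p5.png

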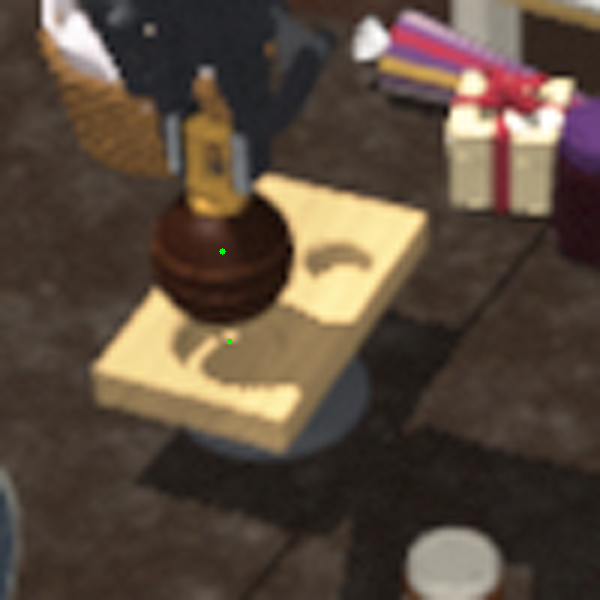

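The predicted ball centre (222,251) fits the ball seen, and the dimple spans about 172–285 around the predicted (229,341). I descend, then feel for contact.

```bash
python3 -m inch '[[[0,0,0,0,-0.0,1,1],[0,0,0,0,0.05,0.8,1],[0,0,0,0,0,0.4,1],[0,0,0,0,0,0,1],[0,0,0,0,0,0,1]]]'
```

```text
time: 7.5
tool_pos: [0.4446, 0.0552, 0.1582]
tcp_rot: [1.0, 0.015, -0.0, 0.0]
ft_force: [0.0, -0.5, -1.5]
finger_gap: 0.341
gripper_force: 59.5
```

```bash
python3 -m inch '[[[0,0,0,0,0,0.2,1],[0,0,0,0,0,0.2,1],[0,0,0,0,0,0,1],[0,0,0,0,0,0,1]]]'
```

```text
time: 7.9
tool_pos: [0.4447, 0.0553, 0.1543]
tcp_rot: [1.0, 0.015, 0.0, 0.0]
ft_force: [0.7, -0.4, -1.1]
finger_gap: 0.342
gripper_force: 59.5
```

```bash
python3 -m inch '[[[0,0,0,0,0,0.2,1],[0,0,0,0,0,0.1,1],[0,0,0,0,0,0,1],[0,0,0,0,0,0,1]]]'
```

```text
time: 8.3
tool_pos: [0.4446, 0.0553, 0.1513]
tcp_rot: [1.0, 0.015, -0.0, -0.0]
ft_force: [0.2, -0.7, -1.8]
finger_gap: 0.345
gripper_force: 59.5
```

```bash
python3 -m inch '[[[0,0,0,0,0,0.2,1],[0,0,0,0,0,0.1,1],[0,0,0,0,0,0,1],[0,0,0,0,0,0,1]]]'
```

```text
time: 8.7
tool_pos: [0.4446, 0.0552, 0.1483]
tcp_rot: [1.0, 0.015, -0.0, 0.0]
ft_force: [0.1, -0.8, -0.7]
finger_gap: 0.341
gripper_force: 59.5
```

```bash
python3 -m inch '[[[0,0,0,0,0,0.1,1],[0,0,0,0,0,0.1,1],[0,0,0,0,0,0,1],[0,0,0,0,0,0,1]]]'
```

```text
time: 9.1
tool_pos: [0.4447, 0.0552, 0.1464]
tcp_rot: [1.0, 0.015, -0.0, 0.0]
ft_force: [-1.0, -1.1, 1.2]
finger_gap: 0.341
gripper_force: 59.6
```

```bash
for i in 1 2 3; do python3 -m inch '[[[0,0,0,0,0,0,1]]]' | grep ft; done
```

```text
ft_force: [-0.3, 0.1, 0.8]
ft_force: [-1.1, 0.3, 1.7]
ft_force: [-1.0, -1.4, 0.8]
```

```bash
python3 -m inch '[[[0,0,0,-0.06,0.03,0,1],[0,0,0,0,0,0,1]]]'; for i in 1 2 3; do python3 -m inch '[[[0,0,0,0,0,0,1]]]' | grep ft; done
```

```text
time: 9.6
tool_pos: [0.4443, 0.055, 0.1464]
tcp_rot: [1.0, 0.015, 0.0, -0.0]
ft_force: [0.3, 0.6, 0.5]
finger_gap: 0.339
gripper_force: 59.8
ft_force: [-0.3, -0.3, 1.4]
ft_force: [-0.3, 1.6, 0.2]
ft_force: [-0.1, 0.1, 0.6]
```

Side forces are near zero and the tray carries the weight plus about 0.7 N. I release gently.

```bash
python3 -m inch '[[[0,0,0,0,0,0,0.64],[0,0,0,0,0,0,0.62],[0,0,0,0,0,0,0.58],[0,0,0,0,0,0,0.54],[0,0,0,0,0,0,0.5]]]'; python3 -m inch '[[[0,0,0,0,0,0,0.4],[0,0,0,0,0,0,0.3],[0,0,0,0,0,0,0.3],[0,0,0,0,0,0,0.3],[0,0,0,0,0,0,0.3]]]'
python3 - <<'E'
from h import *
c=vision.camera("scene");x,y=195,195
im=cv2.resize(c["color"][y:y+100,x:x+100],None,fx=6,fy=6,interpolation=2)
cv2.imwrite("pics/p6.png",im[:,:,::-1])
E
```

```text
time: 10.4
tool_pos: [0.444, 0.0549, 0.1463]
tcp_rot: [1.0, 0.015, -0.0, 0.0]
ft_force: [-0.1, -0.2, 0.2]
finger_gap: 0.498
gripper_force: 0.0
time: 10.9
tool_pos: [0.4441, 0.055, 0.1463]
tcp_rot: [1.0, 0.015, 0.0, -0.0]
ft_force: [1.2, -0.0, 0.7]
finger_gap: 0.699
gripper_force: 0.0
```

View pics/p6.png

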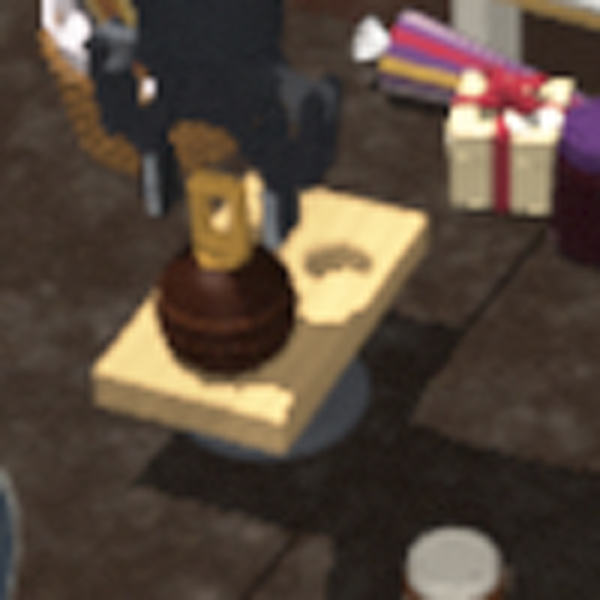

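The ball sits upright in the dimple at (227,308), the loop stands at (218,220), and both fingers are clear of it. I retreat upward.

```bash
python3 -m inch '[[[0,0,0,0,0,-1,0.3],[0,0,0,0,0,-2,0.3],[0,0,0,0,0,-3,0.3],[0,0,0,0,0,-3,0.3],[0,0,0,0,0,-3,0.3]]]';python3 -m inch '[[[0,0,0,-2,3,-1,0.3],[0,0,0,-2,4,0,0.3],[0,0,0,0,4,0,0.3],[0,0,0,0,4,0,0.3],[0,0,0,0,0,0,0.3]]]';python3 -m inch '[[[0,0,0,0,4,0,0.3],[0,0,0,0,4,0,0.3],[0,0,0,0,0,0,0.3],[0,0,0,0,0,0,0.3],[0,0,0,0,0,0,0.3]]]'
python3 - <<'E'
from h import *
ims=[]
for n,x,y in(("scene",195,195),("top",215,180)):
    c=vision.camera(n)
    ims.append(cv2.resize(c["color"][y:y+100,x:x+100],None,fx=4,fy=4,interpolation=2))
cv2.imwrite("pics/p7.png",np.hstack(ims)[:,:,::-1])
E
```

```text
time: 11.45
tool_pos: [0.4438, 0.0549, 0.2682]
tcp_rot: [1.0, 0.015, 0.0, -0.0]
ft_force: [0.9, -0.0, 0.2]
finger_gap: 0.695
gripper_force: 0.0
time: 11.95
tool_pos: [0.4089, -0.0997, 0.2774]
tcp_rot: [1.0, 0.013, 0.001, 0.001]
ft_force: [-0.3, -0.1, 0.4]
finger_gap: 0.699
gripper_force: 0.0
time: 12.45
tool_pos: [0.4109, -0.1752, 0.2764]
tcp_rot: [1.0, 0.016, -0.0, -0.0]
ft_force: [-0.8, 1.0, -0.1]
finger_gap: 0.702
gripper_force: 0.0
```

View pics/p7.png

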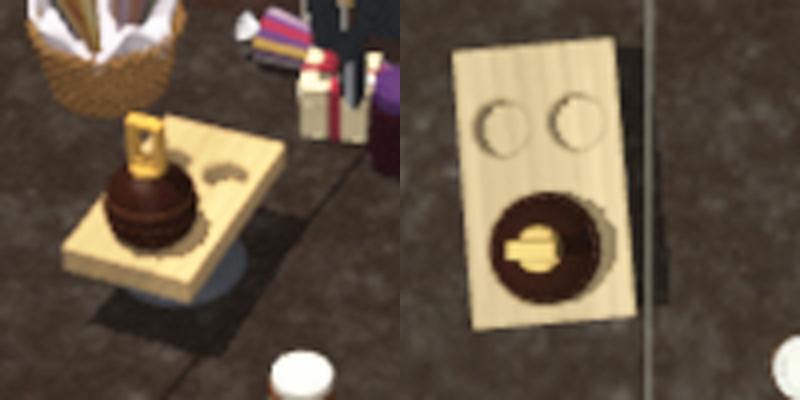

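The bauble stands upright in the large dimple: ball at right-crop (547,248), loop at (529,250), where the offset is what parallax gives. The arm is clear, so I hand in.

```bash
python3 -c "
from bench import finish_job
print(finish_job())"
```

```text
the job is handed in; nothing more can be done
None
```

The bauble came off the hook held only by its brass loop and now stands upright in the tray's large dimple; the robot is clear of everything, the bystanders were untouched as far as I saw, and the job was handed in at about 12.5 s.

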